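# Line the casting flasks up by height for the kiln

### The job

Line the four plaster-filled casting flasks up by height on the four round pads of the long brick, ready for the burnout kiln: the tallest on the pad next to the red block, then each next shorter one along, the shortest at the far end. Stand each upright in the middle of its pad and let go; do not tip any flask over on the way, and leave the amber flux jar where it stands.

Things in the scene. Friction and masses are not known exactly. Their poses are not given: they have to be found in the camera images.
- flask_105: the tallest of four round steel casting flasks filled with set white plaster, a small dark hole in the middle of the top: solid upright cylinder 58 mm in diameter and 105 mm high, loose. Origin at the centre of its underside, z up
- flask_85: the second tallest of four round steel casting flasks filled with set white plaster, a small dark hole in the middle of the top: solid upright cylinder 52 mm in diameter and 85 mm high, loose. Origin at the centre of its underside, z up
- flask_65: the second shortest of four round steel casting flasks filled with set white plaster, a small dark hole in the middle of the top: solid upright cylinder 46 mm in diameter and 65 mm high, loose. Origin at the centre of its underside, z up
- flask_45: the shortest of four round steel casting flasks filled with set white plaster, a small dark hole in the middle of the top: solid upright cylinder 40 mm in diameter and 45 mm high, loose. Origin at the centre of its underside, z up
- pad_a: grey round pad with a thin dark ring, 68 mm in diameter, 3 mm thick, fixed on the long terracotta brick; first of the four pads counted from the end of the brick on the robot's left (+y). Origin at the centre of its underside, z up; a flask stands on its top, 3 mm above the origin. The brick is 90 mm wide, 470 mm long, 20 mm high; pad centres lie 88 mm apart in a straight row along it
- pad_b: grey round pad with a thin dark ring, 68 mm in diameter, 3 mm thick, fixed on the long terracotta brick; second of the four pads counted from the end of the brick on the robot's left (+y). Origin at the centre of its underside, z up; a flask stands on its top, 3 mm above the origin.
- pad_c: grey round pad with a thin dark ring, 68 mm in diameter, 3 mm thick, fixed on the long terracotta brick; third of the four pads counted from the end of the brick on the robot's left (+y). Origin at the centre of its underside, z up; a flask stands on its top, 3 mm above the origin.
- pad_d: grey round pad with a thin dark ring, 68 mm in diameter, 3 mm thick, fixed on the long terracotta brick; fourth of the four pads counted from the end of the brick on the robot's left (+y). Origin at the centre of its underside, z up; a flask stands on its top, 3 mm above the origin.
- red_block: red block 60 x 34 x 30 mm high, fixed on one end of the brick, beside pad_a or beside pad_d, 75 mm from that pad's centre (a white plaster block of the same size stands on the other end). Origin at the centre of its underside
- flux_jar: closed amber glass flux jar with a green cap, 48 mm in diameter, 70 mm high, loose, standing in among the flasks; not to be moved. Origin at the centre of its underside
There are look-alikes about, which are no part of the job. Leave any brown or pink look-alike of the flask_105 alone.

How it is judged:
By the outcome, as a careful person would: the job done as asked, in the order asked, and still so for the second after the job is handed in, with the robot touching nothing.
It also fails if it takes over 102 s, if anything falls off the work surface, if the arm or the gripper's body presses on something with over 40 N, if the wrist force passes 120 N, or if a joint passes its speed limit or range.

### The arm

A 6-joint arm with a two-finger parallel gripper is mounted at the origin on the work surface. World frame = base frame: x ahead of the robot, y to its left, z up, the work surface at z = 0. Lengths are in m, angles in degrees, forces in N, time in s.
With the tool pointing down it reaches from about 0.4 to 0.825 m from the base axis. Payload 7 kg.
Tool frame: the origin (TCP) lies midway between the tips of the shut fingers; the grasp point (between the pads) lies 19 mm behind it; z points along the fingers, y is the line along which they close (so a half turn about z gives the same grasp; the last joint's range is limited). The gripper opens to 88 mm and grips with 3 to 60 N. Pads are 19 mm wide; open, the fingers measure 130 mm over their backs; the gripper's body (78 mm by 193 mm) begins 47 mm behind the grasp point.
Start: joints at [-56.889, 20.546, 0.682, 0, -70.136, -16.507], TCP at [0.193, -0.647, 0.227] pointing down, gripper open.
Joint ranges: [-176.03, 176.03], [-82.01, 121.73], [-58.28, 71.71], [-173.87, 95.51], [-174.79, -0.11], [-173.66, 173.66]. Speed limits (degrees/s): [136.94, 136.94, 172.46, 180, 180, 180].

### API

Orientations are given as [roll, pitch, yaw] about the fixed x, y, z axes, in that order (R = Rz(yaw) Ry(pitch) Rx(roll)).
In Python, from plant import ctrl gives the robot as it stands. The module is installed in compiled form; this text tells all that it offers.
- The arm moves only by the tool play_rows, never from a script. Its argument "commands" is a list that holds one entry, the list of rows, each a list of 7 numbers: the turn, a rotation vector about the tool's x, y, z in rad, then the shift along the tool's x, y, z in cm, then the finger opening in cm, from 0 to 8.76. In form: [[[ax, ay, az, x, y, z, grip], ...]]. A call has 1 to 8 rows; each row is the pose to reach, as a shift and turn from the pose commanded when the call began, along the tool's axes at that moment; what a row does not reach only later rows make up. A row lasts 1/12 s, in which the tool goes at most 41.7 mm and 7.16 degrees, less where a joint would pass 70% of its speed; a pose out of reach is approached as far as the arm can. A call with a gripper value outside its range is refused whole. The fingers move at their own pace and stop on an object; the grip force is fixed at half the most. Time passes only in rows, so rows that repeat a pose let the fingers close. It gives the time, the measured TCP pose, the force, the opening and the grip force at its end, in the units of the state.
- ctrl.get_obs(): the state, without advancing time (a new reading comes with each control period).
- ctrl.snapshot(name): name is "side" or "top"; returns a dict with "color" (400x640x3 uint8, red, green, blue), "camera_matrix" (3x3 intrinsics, pixels), "k1" (the pictures are not rectified: a ray, as slopes to the right and down, at radius r is drawn at 1 + k1 r^2 times it, then the intrinsics apply), "origin" and "rotation" of the camera in the world. Camera axes: x right, y down, z forward; pixel columns grow to the right and rows downward; lengths in m; the calibration is good to about 2 mm. A picture is of the moment at which its call begins. There is no depth.
- ctrl.close_job(): hands the job in; it is judged then, once.
Trained networks look in a picture, given as the dict that the camera call returned (one of the last four; its "shot" number tells which), for a name from the list of things; names that differ only in an ending like _2 or _b are one class to them, and where a whole thing is asked for, a point or a joint stands for the part that bears it (a point fixed in the world has none). Each returns a list of dicts, best first, with "conf" (0 to 1); they miss things now and then, are a little off and sometimes report something else, mostly with a low value. They report only what shows in the picture. A call takes as long as a camera call. They do not tell look-alikes from the thing itself.
- ctrl.find_in(picture, name): "bbox" ([left, top, width, height] in pixels, round what is visible of it).
The state is a dict: "clock": time; "joint_pos": joint angles; "qvel": joint speeds; "tau": joint torques, N m; "tool_pos": TCP position; "orientation": TCP orientation; "force": force on the tool from outside, world axes, zero at the start; "moment": the same for the moment, N m; "opening": finger opening in m; "gripper_force": force on a finger pad.
Only numpy, scipy, OpenCV 4.12 (cv2) and the standard library are available. Lean on these libraries where they do the work, as an engineer would, in place of code of your own. Each camera call takes 0.05 s, during which the arm holds its last target. There are 200 camera calls.

## Working session

There is one attempt and no reset: what is moved stays moved. The work goes in short steps, Python scripts to look and compute and a tool call to move; the robot and the scene stay as the last step left them, time stands still between calls to the robot, and variables do not carry over. Pictures are saved under pics/ and viewed, at most 14 in all, crops included, and the job is handed in when it is done.

Besides the shell and the picture viewer there is one more tool, called as a command line: name --argument value ..., lists and objects as JSON in quotes. play_rows: Moves the arm, as the interface text tells. Its arguments: {"type":"object","properties":{"commands":{"type":"array","items":{"type":"array","items":{"type":"array","items":{"type":"number"}}}}},"required":["commands"]}

```bash
mkdir -p pics
cat > h.py <<'E'
import numpy as np, cv2
from plant import ctrl
def save(p,n): cv2.imwrite('pics/'+n+'.png',cv2.cvtColor(p['color'],cv2.COLOR_RGB2BGR))
def ray(p,uv):
    K=p['camera_matrix'];s=np.array([(uv[0]-K[0][2])/K[0][0],(uv[1]-K[1][2])/K[1][1]]);u=s.copy()
    for _ in range(30): u=s/(1+p['k1']*(u@u))
    return np.array(p['origin']),np.array(p['rotation'])@np.array([u[0],u[1],1])
def atz(p,uv,z):
    o,d=ray(p,uv);return o+d*(z-o[2])/d[2]
def proj(p,X):
    c=np.array(p['rotation']).T@(np.array(X)-p['origin']);u=c[:2]/c[2];u=u*(1+p['k1']*(u@u));K=p['camera_matrix']
    return np.array([K[0][0]*u[0]+K[0][2],K[1][1]*u[1]+K[1][2]])
E
python3 - <<'E'
from h import *
np.set_printoptions(precision=4,suppress=True)
for n in('side','top'):
    p=ctrl.snapshot(n);save(p,n+'0');print(n,p['origin'],np.array(p['rotation']).tolist(),np.array(p['camera_matrix']).tolist(),p['k1'])
    for t in('flask_105','flask_85','flask_65','flask_45','pad_a','red_block','flux_jar'):
        print(t,[(np.round(d['bbox']).astype(int).tolist(),round(d['conf'],2)) for d in ctrl.find_in(p,t)])
print(ctrl.get_obs())
E
```

```text
side [0.2596 0.6689 0.6303] [-129.3159651794838, 0.17092757341020998, -157.36557307411994] [[406.62312008459685, 0.0, 321.03041739461713], [0.0, 406.62312008459685, 199.85583728476573], [0.0, 0.0, 1.0]] -0.0009260475286787982
flask_105 [([341, 256, 39, 63], 0.94), ([257, 259, 41, 63], 0.88), ([311, 303, 32, 57], 0.87), ([325, 214, 31, 59], 0.82), ([379, 168, 22, 22], 0.72), ([357, 199, 24, 36], 0.68)]
flask_85 [([341, 256, 39, 63], 0.94), ([257, 259, 41, 63], 0.88), ([311, 303, 32, 57], 0.87), ([325, 214, 31, 59], 0.82), ([379, 168, 22, 22], 0.72), ([357, 199, 24, 36], 0.68)]
flask_65 [([341, 256, 39, 63], 0.94), ([257, 259, 41, 63], 0.88), ([311, 303, 32, 57], 0.87), ([325, 214, 31, 59], 0.82), ([379, 168, 22, 22], 0.72), ([357, 199, 24, 36], 0.68)]
flask_45 [([341, 256, 39, 63], 0.94), ([257, 259, 41, 63], 0.88), ([311, 303, 32, 57], 0.87), ([325, 214, 31, 59], 0.82), ([379, 168, 22, 22], 0.72), ([357, 199, 24, 36], 0.68)]
pad_a [([287, 172, 28, 13], 0.89), ([306, 152, 24, 18], 0.7), ([269, 188, 28, 20], 0.69), ([243, 207, 33, 25], 0.68)]
red_block [([323, 136, 23, 15], 0.71), ([40
[... 900 characters left out ...]
, 26, 31], 0.96), ([344, 165, 31, 22], 0.82), ([314, 158, 26, 22], 0.75), ([381, 167, 30, 27], 0.56)]
red_block [([418, 170, 18, 29], 0.62)]
flux_jar [([468, 258, 27, 18], 0.65), ([178, 253, 35, 25], 0.33)]
{'clock': 0.8, 'joint_pos': array([-56.8892,  20.5457,   0.6829,  -0.0007, -70.1361, -16.5084]), 'qvel': array([-0.0019,  0.031 , -0.0233,  0.0492, -0.1057, -0.0249]), 'tau': array([  0.0006, -58.2289,  29.3278,   7.002 ,   0.0124,  -0.    ]), 'tool_pos': array([ 0.1929, -0.6468,  0.2266]), 'orientation': array([-179.9991,    0.0009, -163.3978]), 'force': array([ 0.576 ,  0.7293, -0.1383]), 'moment': array([-0.0062,  0.0102, -0.0183]), 'gripper_force': 0.0, 'opening': 0.08781904876000739}
```

View pics/side0.png

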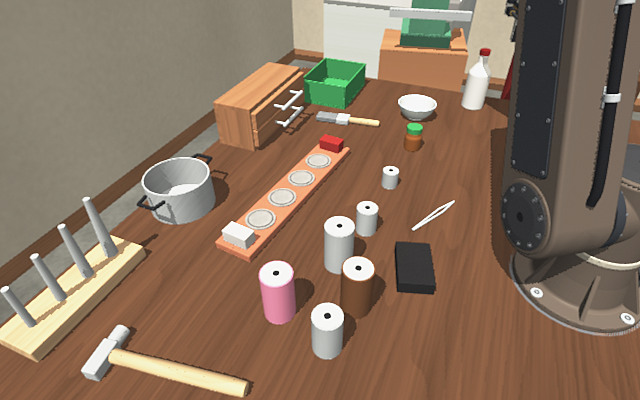

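View pics/top0.png

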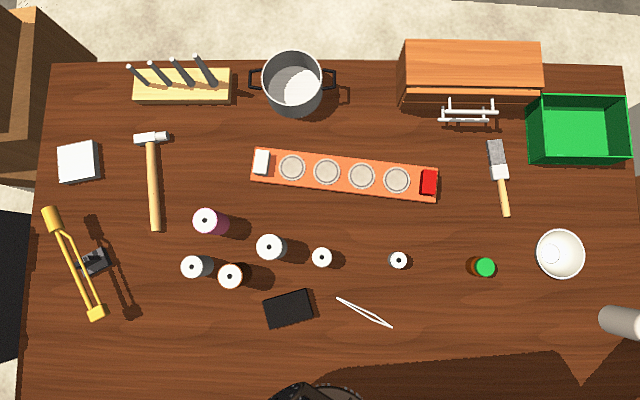

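```bash
cat >> h.py <<'E'
from scipy.spatial.transform import Rotation as Ro
def snap(n):
    p=ctrl.snapshot(n);p['rotation']=Ro.from_euler('xyz',p['rotation'],degrees=True).as_matrix();return p
def hole(p,uv,r):
    g=cv2.cvtColor(p['color'],cv2.COLOR_RGB2GRAY).astype(float);u,v=map(int,np.round(uv))
    w=g[v-r:v+r+1,u-r:u+r+1];k=np.clip(np.percentile(w,75)-w-30,0,None);V,U=np.mgrid[v-r:v+r+1,u-r:u+r+1]
    return np.array([(k*U).sum(),(k*V).sum()])/k.sum()
def tri(p1,a,p2,b):
    (o1,d1),(o2,d2)=ray(p1,a),ray(p2,b);d1/=np.linalg.norm(d1);d2/=np.linalg.norm(d2)
    t=np.linalg.lstsq(np.c_[d1,-d2],o2-o1,rcond=None)[0];A=o1+t[0]*d1;B=o2+t[1]*d2
    return (A+B)/2,np.linalg.norm(A-B)
E
python3 - <<'E'
from h import *
np.set_printoptions(precision=4,suppress=True)
s=snap('side');t=snap('top')
for nm,a,b in(('big',(339,227),(269,247)),('left',(327,316),(195,267)),('mid',(367,208),(321,258)),('small',(391,172),(398,260)),('brown',(358,268),(229,277)),('pink',(276,273),(205,221))):
    ha,hb=hole(s,a,4),hole(t,b,4);print(nm,ha,hb,*tri(s,ha,t,hb))
for q in[(292,167),(327,172),(361,176),(397,180)]:print('pad top',atz(t,q,.023))
for q in[(261,219),(282,197.5),(301,178),(318,161)]:print('pad side',atz(s,q,.023))
print('red',atz(t,(428,182),.05),'white',atz(t,(261,161),.05),'jar',atz(t,(485,267),.07),atz(s,(415,128),.07))
im=np.hstack([cv2.resize(s['color'][150:370,235:415],None,fx=2.2,fy=2.2,interpolation=3),cv2.resize(t['color'][140:300,170:330],None,fx=2.2,fy=2.2,interpolation=3)[:484]]) if 0 else cv2.resize(s['color'][160:365,215:415],None,fx=2.8,fy=2.8,interpolation=2)
cv2.imwrite('pics/crop.png',im[:,:,::-1])
E
```

```text
big [339.0774 225.2737] [268.573 246.477] [0.447  0.1351 0.1055] 0.00024989630915771955
left [326.9557 315.4169] [191.7774 266.2548] [0.3989 0.3147 0.0832] 2.8673671097874644e-05
mid [367.1027 207.0405] [321.4214 256.7519] [0.4259 0.0178 0.0656] 0.00016914769787629438
small [390.8038 171.6702] [398.3359 259.7875] [ 0.4207 -0.1649  0.04  ] 0.0011519175893565975
brown [357.9716 267.5622] [229.1198 275.836 ] [0.3806 0.2209 0.1052] 0.0005108798643346244
pink [275.5445 272.6589] [204.1016 219.8786] [0.5042 0.2842 0.1052] 0.0001340596448573842
pad top [0.6479 0.0963 0.023 ]
pad top [0.636  0.0079 0.023 ]
pad top [ 0.6268 -0.0772  0.023 ]
pad top [ 0.6177 -0.1669  0.023 ]
pad side [0.6445 0.0984 0.023 ]
pad side [0.6358 0.0123 0.023 ]
pad side [ 0.6269 -0.0759  0.023 ]
pad side [ 0.6171 -0.1628  0.023 ]
red [ 0.6084 -0.2367  0.05  ] white [0.6559 0.1702 0.05  ] jar [ 0.4077 -0.3585  0.07  ] [ 0.4047 -0.3512  0.07  ]
```

View pics/crop.png

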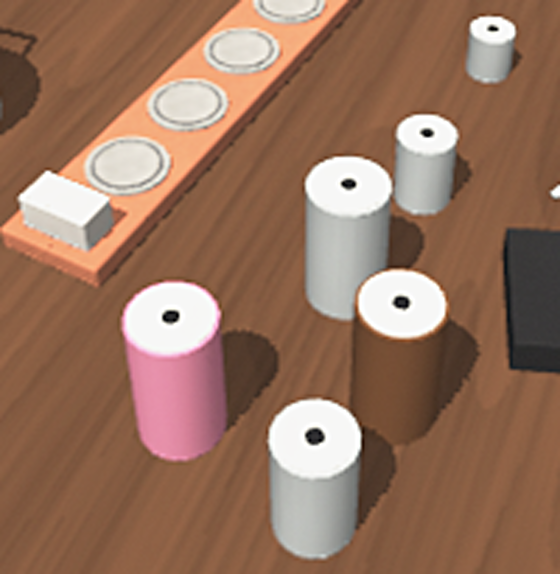

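The steel flasks, in side-view pixels, are: tall (339,245), 85 mm (327,330), 65 mm (367,218) and 45 mm (390,177). They could be confused with:
- the pink one at (278,292)
- the brown one at (358,287)
- the pegs on the wooden rack, the white bottle and the jar at (413,138)

The crop confirms four steel flasks. The measured heights of 105, 83, 66 and 40–45 mm match the text. The red block at top-view (428,182) is beside pad_d, so the order is tall→d, 85→c, 65→b, 45→a.

```bash
cat >> h.py <<'E'
def rows(tp,yaw,p0=None,R0=None):
    o=ctrl.get_obs();p0=o['tool_pos'];R0=Ro.from_euler('xyz',o['orientation'],degrees=True)
    R=Ro.from_euler('xyz',[180,0,yaw],degrees=True)
    return (R0.inv()*R).as_rotvec().round(4),(R0.inv().apply(np.array(tp)-p0)*100).round(2)
E
python3 - <<'E'
from h import *
np.set_printoptions(precision=4,suppress=True)
s=snap('side');t=snap('top')
def pad(p,uv,r):
    h=cv2.cvtColor(p['color'],cv2.COLOR_RGB2HSV);m=(h[:,:,1]<70).astype(np.uint8)
    n,l,st,c=cv2.connectedComponentsWithStats(m,connectivity=4);k=l[uv[1],uv[0]];return c[k],st[k]
P=[]
for a,b in zip([(261,219),(282,197),(301,178),(318,161)],[(292,167),(327,172),(361,176),(397,180)]):
    (ca,sa),(cb,sb)=pad(s,a,0),pad(t,b,0);X,e=tri(s,ca,t,cb);print(ca,sa,cb,sb,X,e,atz(s,ca,.023)[:2],atz(t,cb,.023)[:2]);P.append(X)
P=np.array(P);x=np.arange(4)-1.5
d=(x@P)/(x@x);print('step',d,np.linalg.norm(d[:2]),'fit',P.mean(0)+np.outer(x,d))
# white top disk centroids
for nm,a,b,z in(('105',(339,219),(269,240),.105),('85',(327,310),(191,260),.085),('65',(367,203),(321,252),.065),('45',(386,171),(393,260),.045)):
    for p,uv in((s,a),(t,b)):
        g=(p['color'].min(2)>215).astype(np.uint8);n,l,st,c=cv2.connectedComponentsWithStats(g);k=l[uv[1]-2:uv[1]+3,uv[0]-2:uv[0]+3].max()
        x0,y0,w,h,_=st[k];print(nm,st[k],atz(p,(x0+w/2-.5,y0+h/2-.5),z))
print(rows([.447,.135,.25],-96.3))
E
```

```text
[260.0177 218.7776] [245 209  31  21 508] [291.7103 167.321 ] [279 155  27  26 542] [0.6476 0.0972 0.0215] 0.00039920375108547555 [0.6469 0.0986] [0.6471 0.097 ]
[281.6376 196.9647] [268 188  29  19 425] [326.2668 171.392 ] [313 159  27  26 551] [0.6379 0.0099 0.0221] 0.00028418183967813995 [0.6375 0.0109] [0.6375 0.0098]
[300.7837 177.6152] [288 170  27  17 356] [361.1543 175.5118] [348 163  27  26 551] [ 0.6282 -0.0775  0.0227] 0.0001543556540623641 [ 0.6281 -0.0772] [ 0.628  -0.0775]
[317.8278 160.5364] [305 154  26  15 302] [396.1103 179.6975] [383 167  27  27 562] [ 0.6184 -0.1647  0.023 ] 6.337555389297609e-05 [ 0.6184 -0.1647] [ 0.6185 -0.1647]
step [-0.0097 -0.0873  0.0005] 0.08784510129436765 fit [[ 0.6476  0.0972  0.0216]
 [ 0.6379  0.0099  0.0221]
 [ 0.6282 -0.0774  0.0226]
 [ 0.6184 -0.1647  0.0231]]
105 [324 216  31  21 482] [0.4465 0.1365 0.105 ]
105 [256 234  26  26 479] [0.4471 0.1353 0.105 ]
85 [311 303  33  28 675] [0.3976 0.3177 0.085 ]
85 [181 256  21  22 350] [0.3984 0.3158 0.085 ]
65 [357 201  21  14 217] [0.4257 0.0187 0.065 ]
65 [312 247  19  20 268] [0.4266 0.0188 0.065 ]
45 [383 166  16  10 111] [ 0.4208 -0.1625  0.045 ]
45 [390 252  17  16 186] [ 0.422 -0.163  0.045]
(array([ 0.   , -0.   , -1.171]), array([-46.7 ,  67.66,  -2.34]))
```

play_rows --commands '[[[0,0,-0.12,-3.75,1.75,-0.3,8.7],[0,0,-0.24,-7.5,3.5,-0.6,8.7],[0,0,-0.36,-11.25,5.25,-0.9,8.7],[0,0,-0.48,-15,7,-1.2,8.7],[0,0,-0.6,-18.75,8.75,-1.5,8.7],[0,0,-0.72,-22.5,10.5,-1.8,8.7],[0,0,-0.84,-26.25,12.25,-2.1,8.7],[0,0,-0.96,-30,14,-2.4,8.7]]]'

```text
clock: 1.67
tool_pos: [0.4416, -0.4253, 0.2511]
orientation: [-180.0, -0.0, -108.0]
force: [0.9, -0.6, -0.8]
opening: 0.0869
gripper_force: 0.0
```

```bash
python3 -c "
from h import *
print(ctrl.get_obs()['tool_pos'],ctrl.get_obs()['orientation']);print(rows([.60,-.15,.25],-96.3),rows([.447,.1355,.25],-96.3))"
```

```text
[ 0.44159509 -0.42534748  0.25107796] [-1.79964450e+02 -7.27079002e-03 -1.08049010e+02]
(array([-6.000e-04, -2.000e-04, -2.051e-01]), array([-31.09,  -6.53,   0.11])) (array([-6.000e-04, -2.000e-04, -2.051e-01]), array([-53.49,  16.86,   0.09]))
```

play_rows --commands '[[[0,0,-0.1,-3.9,1.2,0,8.7],[0,0,-0.2,-7.8,2.4,0,8.7],[0,0,-0.21,-11.7,3.6,0,8.7],[0,0,-0.21,-15.6,4.8,0,8.7],[0,0,-0.21,-19.5,6,0,8.7],[0,0,-0.21,-23.4,7.2,0,8.7],[0,0,-0.21,-27.3,8.4,0,8.7],[0,0,-0.21,-31.2,9.6,0,8.7]]]'

```text
clock: 2.33
tool_pos: [0.4473, -0.0988, 0.251]
orientation: [-179.9, 0.0, -96.4]
force: [1.3, 1.6, 0.1]
opening: 0.0869
gripper_force: 0.0
```

```bash
python3 -c "
from h import *
print(ctrl.get_obs()['tool_pos'],ctrl.get_obs()['orientation']);print(rows([.447,.1355,.2],-96.3),rows([.447,.1355,.054],-96.3))"
```

```text
[ 0.44730579 -0.09882129  0.25098812] [-1.79936449e+02  1.75368291e-02 -9.63657069e+01]
(array([-0.0011,  0.0003, -0.0011]), array([-23.28,   2.63,   5.1 ])) (array([-0.0011,  0.0003, -0.0011]), array([-23.28,   2.65,  19.7 ]))
```

play_rows --commands '[[[0,0,0,-4,0.5,0,8.7],[0,0,0,-8,0.9,0,8.7],[0,0,0,-12,1.4,0,8.7],[0,0,0,-16,1.8,0,8.7],[0,0,0,-20,2.3,0,8.7],[0,0,0,-23.3,2.6,0,8.7],[0,0,0,-23.3,2.6,3,8.7],[0,0,0,-23.3,2.6,5,8.7]]]'

```text
clock: 3.0
tool_pos: [0.4475, 0.1361, 0.1998]
orientation: [-180.0, 0.1, -96.2]
force: [-0.9, -1.0, -0.4]
opening: 0.0869
gripper_force: 0.0
```

```bash
python3 -c "
from h import *
t=snap('top');save(t,'t1');s=snap('side');save(s,'s1')
print(ctrl.get_obs()['tool_pos'],ctrl.get_obs()['orientation']);print(rows([.447,.1355,.056],-96.3))"
```

```text
[0.44566323 0.13335434 0.19778951] [179.74443295  -0.19397597 -96.31419903]
(array([ 0.0045, -0.0034, -0.0003]), array([-0.28, -0.17, 14.18]))
```

View pics/s1.png

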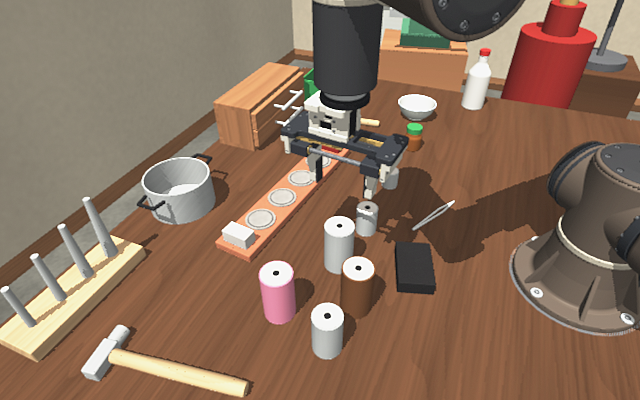

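```bash
python3 -c "
from h import *
s=snap('side');o=ctrl.get_obs();print(o['clock'],o['tool_pos'],o['orientation'],o['qvel'],o['force']);print(proj(s,o['tool_pos']))
R=Ro.from_euler('xyz',o['orientation'],degrees=True).as_matrix()
for d in(.044,-.044):print(proj(s,o['tool_pos']+R[:,1]*d))
print(proj(s,[.447,.1355,.105]))
save(s,'s2')"
```

```text
3.15 [0.4469268  0.13343182 0.19987007] [ 1.79889199e+02 -1.27696801e-01 -9.63273058e+01] [-0.75514146 -1.47680778  2.92766305  1.00752377 -1.13696029  0.11283793] [ 0.92417361 -0.17853779  0.35366426]
[340.73771087 185.05563719]
[363.75815298 192.51812076]
[318.7683019  177.93399423]
[338.92865374 225.60098907]
```

View pics/t1.png

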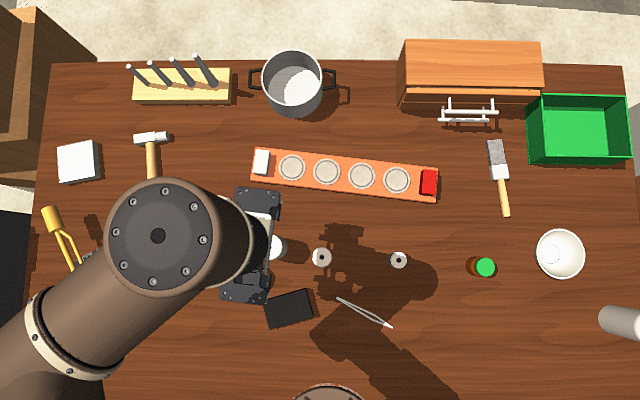

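Projected into the side view, the TCP (341,185) sits above the tall flask's hole (339,225), with the fingers straddling it. Next I descend and grip.

play_rows --commands '[[[0,0,0,0,0,3.5,8.7],[0,0,0,0,0,7,8.7],[0,0,0,0,0,10.5,8.7],[0,0,0,0,0,13,8.7],[0,0,0,0,0,14.4,8.7],[0,0,0,0,0,14.4,8.7],[0,0,0,0,0,14.4,5.0],[0,0,0,0,0,14.4,5.0]]]'

```text
clock: 3.82
tool_pos: [0.4491, 0.1345, 0.0584]
orientation: [-179.9, 0.1, -96.4]
force: [0.3, 0.3, 1.2]
opening: 0.0786
gripper_force: 0.0
```

play_rows --commands '[[[0,0,0,0,0,0,5.0],[0,0,0,0,0,0,5.0],[0,0,0,0,0,0,5.0],[0,0,0,0,0,0,5.0],[0,0,0,0,0,0,5.0]]]'

```text
clock: 4.23
tool_pos: [0.4476, 0.134, 0.0574]
orientation: [-180.0, 0.0, -96.3]
force: [-4.0, 1.1, 8.4]
opening: 0.0582
gripper_force: 29.9
```

play_rows --commands '[[[0,0,0,0,0,-1,5.0],[0,0,0,0,0,-3,5.0],[0,0,0,0,0,-5,5.0],[0,0,0,0,0,-7,5.0],[0,0,0,0,0,-9,5.0],[0,0,0,0,0,-10,5.0],[0,0,0,0,0,-10,5.0],[0,0,0,0,0,-10,5.0]]]'

```text
clock: 4.9
tool_pos: [0.4472, 0.1338, 0.1563]
orientation: [180.0, 0.0, -96.4]
force: [0.3, 0.6, -5.2]
opening: 0.0576
gripper_force: 29.9
```

```bash
cat >> h.py <<'E'
def rest(n=5):
    A=[];
    for _ in range(n): ctrl.snapshot('side');o=ctrl.get_obs();A.append(np.r_[o['tool_pos'],o['orientation'][2]])
    A=np.array(A);print('rest',A.mean(0).round(4),A.std(0).round(4),o['force'].round(1));return A.mean(0)
E
python3 - <<'E'
from h import *
r=rest();o=ctrl.get_obs()
R=Ro.from_euler('xyz',[180,0,r[3]],degrees=True)
for tp in([.6184,-.1647,r[2]],[.6184,-.1647,.082]): print((R.inv().apply(np.array(tp)-r[:3])*100).round(2))
s=snap('side');h=hole(s,proj(s,r[:3]+[0,0,.049]),5);print(h,atz(s,h,r[2]+.049));save(s,'s3')
E
```

```text
rest [  0.4468   0.1334   0.1554 -96.3759] [0.0001 0.0001 0.0001 0.0064] [-0.1 -0.  -5.7]
[ 27.72 -20.36  -0.  ]
[ 27.72 -20.36   7.34]
[340.35162095 182.32194514] [0.44834747 0.13190921 0.20437552]
```

View pics/s3.png

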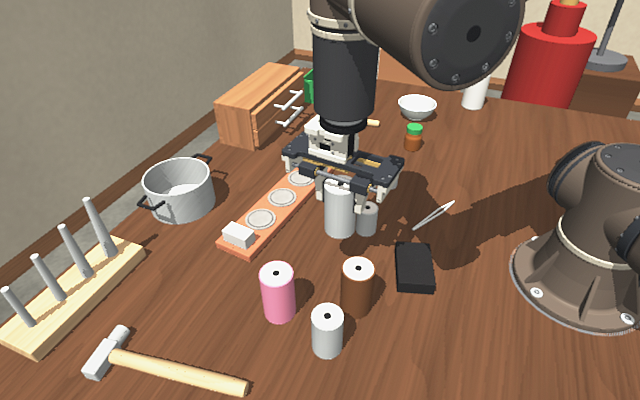

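play_rows --commands '[[[0,0,0,1.4,-1,0,5.0],[0,0,0,4.2,-3.1,0,5.0],[0,0,0,7,-5.1,0,5.0],[0,0,0,9.8,-7.2,0,5.0],[0,0,0,12.6,-9.2,0,5.0],[0,0,0,15.4,-11.3,0,5.0],[0,0,0,18.2,-13.4,0,5.0],[0,0,0,21,-15.4,0,5.0]]]'

```text
clock: 5.87
tool_pos: [0.578, -0.0936, 0.1557]
orientation: [179.9, -0.0, -96.4]
force: [0.1, 1.2, -4.6]
opening: 0.0575
gripper_force: 29.9
```

play_rows --commands '[[[0,0,0,2.8,-2,0,5.0],[0,0,0,4.9,-3.6,0,5.0],[0,0,0,6.2,-4.5,0,5.0],[0,0,0,6.75,-4.95,1,5.0],[0,0,0,6.75,-4.95,3,5.0],[0,0,0,6.75,-4.95,5,5.0],[0,0,0,6.75,-4.95,6,5.0],[0,0,0,6.75,-4.95,6,5.0]]]'

```text
clock: 6.53
tool_pos: [0.6167, -0.1637, 0.093]
orientation: [179.6, -0.0, -96.4]
force: [-0.2, 0.9, -6.5]
opening: 0.0575
gripper_force: 29.9
```

```bash
cat > go.py <<'E'
import sys
from h import *
r=rest(4);R=Ro.from_euler('xyz',[180,0,r[3]],degrees=True)
v=[float(x) for x in sys.argv[1:]]
for i in range(0,len(v),3): print(v[i:i+3],(R.inv().apply(np.array(v[i:i+3])-r[:3])*100).round(2))
E
python3 go.py .6184 -.1655 .081
```

```text
rest [  0.6193  -0.1641   0.0967 -96.3087] [0.0008 0.0001 0.0011 0.009 ] [ 0.1 -0.6 -4.8]
[0.6184, -0.1655, 0.081] [0.15 0.07 1.57]
```

play_rows --commands '[[[0,0,0,0.1,0,0.5,5.0],[0,0,0,0.1,0.03,1.0,5.0],[0,0,0,0.1,0.05,1.2,5.0],[0,0,0,0.1,0.05,1.2,5.0],[0,0,0,0.1,0.05,1.3,5.0],[0,0,0,0.1,0.05,1.3,5.0]]]'

```text
clock: 7.23
tool_pos: [0.6186, -0.1655, 0.0835]
orientation: [180.0, -0.0, -96.4]
force: [-0.5, 0.7, -5.1]
opening: 0.058
gripper_force: 29.9
```

```bash
python3 go.py .6184 -.1655 .081
```

```text
rest [ 6.18700e-01 -1.65500e-01  8.37000e-02 -9.63594e+01] [0.     0.     0.0001 0.0012] [-0.  -0.5 -4.9]
[0.6184, -0.1655, 0.081] [0.01 0.03 0.27]
```

play_rows --commands '[[[0,0,0,0,0,0.1,5.0],[0,0,0,0,0,0.2,5.0],[0,0,0,0,0,0.3,5.0],[0,0,0,0,0,0.35,5.0],[0,0,0,0,0,0.35,5.0]]]'

```text
clock: 7.85
tool_pos: [0.6186, -0.1655, 0.0806]
orientation: [-180.0, -0.0, -96.3]
force: [-2.2, 0.6, 1.5]
opening: 0.0579
gripper_force: 29.9
```

play_rows --commands '[[[0,0,0,0,0,0,6.5],[0,0,0,0,0,0,7.5],[0,0,0,0,0,0,8.7],[0,0,0,0,0,0,8.7],[0,0,0,0,0,0,8.7],[0,0,0,0,0,-2,8.7],[0,0,0,0,0,-5,8.7],[0,0,0,0,0,-9,8.7]]]'

```text
clock: 8.52
tool_pos: [0.6168, -0.1652, 0.1683]
orientation: [179.7, -0.0, -96.4]
force: [0.4, 0.6, -0.5]
opening: 0.0868
gripper_force: 0.0
```

```bash
python3 go.py .6184 -.1655 .26 .58 .12 .26 .3985 .3155 .26; python3 -c "
from h import *
s=snap('side');save(s,'s4')"
```

```text
rest [  0.6212  -0.1659   0.1757 -96.3136] [0.0011 0.0004 0.0029 0.0362] [-0.5  0.4 -0.2]
[0.6184, -0.1655, 0.26] [-0.01  0.28 -8.43]
[0.58, 0.12, 0.26] [-27.97   7.24  -8.43]
[0.3985, 0.3155, 0.26] [-45.4   27.43  -8.43]
```

View pics/s4.png

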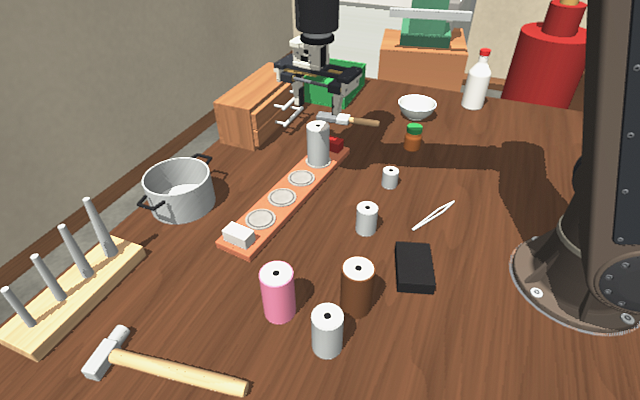

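play_rows --commands '[[[0,0,0,-0.5,0.3,-3,7.2],[0,0,0,-3.5,2.1,-4,7.2],[0,0,0,-7,4.2,-4,7.2],[0,0,0,-10.5,6.3,-4,7.2],[0,0,0,-14,8.4,-4,7.2],[0,0,0,-17.5,10.5,-4,7.2],[0,0,0,-21,12.6,-4,7.2],[0,0,0,-24.5,14.7,-4,7.2]]]'

```text
clock: 9.43
tool_pos: [0.4979, 0.0955, 0.2089]
orientation: [179.9, -0.1, -96.4]
force: [1.0, 0.2, 0.0]
opening: 0.072
gripper_force: 0.0
```

play_rows --commands '[[[0,0,0,-3.5,2.1,0,7.2],[0,0,0,-7,4.2,0,7.2],[0,0,0,-10.5,6.3,0,7.2],[0,0,0,-14,8.4,0,7.2],[0,0,0,-17.5,10.5,0,7.2],[0,0,0,-19.7,11.8,0,7.2],[0,0,0,-20.9,12.5,0,7.2],[0,0,0,-20.9,12.5,2,7.2]]]'

```text
clock: 10.1
tool_pos: [0.3988, 0.3196, 0.192]
orientation: [-179.8, 0.2, -96.1]
force: [1.0, 1.3, 0.9]
opening: 0.0718
gripper_force: 0.0
```

```bash
python3 go.py .3985 .3155 .049
```

```text
rest [  0.3974   0.3151   0.1876 -96.3276] [0.0007 0.0006 0.0013 0.0404] [ 0.4 -0.2  0.4]
[0.3985, 0.3155, 0.049] [-0.06 -0.1  13.86]
```

play_rows --commands '[[[0,0,0,-0.05,-0.1,3,7.2],[0,0,0,-0.05,-0.1,6,7.2],[0,0,0,-0.05,-0.1,9,7.2],[0,0,0,-0.05,-0.1,11.5,7.2],[0,0,0,-0.05,-0.1,13,7.2],[0,0,0,-0.05,-0.1,13.8,7.2],[0,0,0,-0.05,-0.1,13.8,7.2],[0,0,0,-0.05,-0.1,13.8,7.2]]]'

```text
clock: 10.97
tool_pos: [0.4003, 0.3163, 0.0528]
orientation: [-180.0, 0.0, -96.4]
force: [-0.7, -0.0, 1.0]
opening: 0.0719
gripper_force: 0.0
```

play_rows --commands '[[[0,0,0,0,0,0,4.5],[0,0,0,0,0,0,4.5],[0,0,0,0,0,0,4.5],[0,0,0,0,0,0,4.5],[0,0,0,0,0,0,4.5],[0,0,0,0,0,0,4.5]]]'

```text
clock: 11.47
tool_pos: [0.3997, 0.3168, 0.0528]
orientation: [-180.0, 0.1, -96.3]
force: [-2.9, 0.0, 7.1]
opening: 0.0516
gripper_force: 29.9
```

play_rows --commands '[[[0,0,0,0,0,-1,4.5],[0,0,0,0,0,-3,4.5],[0,0,0,0,0,-5.5,4.5],[0,0,0,0,0,-8,4.5],[0,0,0,0,0,-10.5,4.5],[0,0,0,0,0,-12.5,4.5],[0,0,0,0,0,-13,4.5],[0,0,0,0,0,-13,4.5]]]'

```text
clock: 12.13
tool_pos: [0.3999, 0.3169, 0.1838]
orientation: [-179.9, 0.2, -96.4]
force: [0.2, -0.2, -2.8]
opening: 0.0515
gripper_force: 29.9
```

```bash
python3 go.py .6282 -.0774 .18
```

```text
rest [  0.399    0.3157   0.1811 -96.3774] [0.0002 0.0003 0.0006 0.0041] [-0.3 -1.  -2. ]
[0.6282, -0.0774, 0.18] [ 36.52 -27.14   0.11]
```

play_rows --commands '[[[0,0,0,1.4,-1,0,4.5],[0,0,0,4.2,-3.1,0,4.5],[0,0,0,7,-5.2,0,4.5],[0,0,0,9.8,-7.3,0,4.5],[0,0,0,12.6,-9.4,0,4.5],[0,0,0,15.4,-11.4,0,4.5],[0,0,0,18.2,-13.5,0,4.5],[0,0,0,21,-15.6,0,4.5]]]'

```text
clock: 13.0
tool_pos: [0.5313, 0.0884, 0.1807]
orientation: [179.9, -0.1, -96.4]
force: [1.0, 0.7, -1.9]
opening: 0.0515
gripper_force: 29.9
```

play_rows --commands '[[[0,0,0,2.8,-2.1,0,4.5],[0,0,0,5.6,-4.2,0,4.5],[0,0,0,8.4,-6.3,0,4.5],[0,0,0,11.2,-8.4,0,4.5],[0,0,0,13.6,-10.1,0,4.5],[0,0,0,15,-11.1,1,4.5],[0,0,0,15.5,-11.5,3.5,4.5],[0,0,0,15.5,-11.5,6,4.5]]]'

```text
clock: 13.67
tool_pos: [0.6291, -0.0784, 0.1202]
orientation: [180.0, -0.0, -96.5]
force: [-0.1, 1.2, -3.5]
opening: 0.0517
gripper_force: 29.9
```

```bash
python3 go.py .6282 -.0774 .083
```

```text
rest [ 6.2590e-01 -7.7200e-02  1.1730e-01 -9.6446e+01] [0.0013 0.0003 0.0028 0.0766] [ 0.2 -0.8 -1.9]
[0.6282, -0.0774, 0.083] [-0.   -0.23  3.43]
```

play_rows --commands '[[[0,0,0,0,0,1,4.5],[0,0,0,0,0,2,4.5],[0,0,0,0,0,3,4.5],[0,0,0,0,0,3.7,4.5],[0,0,0,0,0,4,4.5],[0,0,0,0,0,4,4.5],[0,0,0,0,0,4,4.5]]]'

```text
clock: 14.45
tool_pos: [0.6286, -0.0765, 0.0821]
orientation: [180.0, -0.0, -96.3]
force: [0.2, 0.5, -2.8]
opening: 0.0516
gripper_force: 29.9
```

```bash
python3 go.py .6282 -.0774 .0755
```

```text
rest [ 6.28900e-01 -7.64000e-02  8.25000e-02 -9.63523e+01] [0.     0.     0.0001 0.0049] [ 0.2  0.5 -3.1]
[0.6282, -0.0774, 0.0755] [0.1  0.05 0.7 ]
```

play_rows --commands '[[[0,0,0,0.1,0.05,0.2,4.5],[0,0,0,0.1,0.05,0.4,4.5],[0,0,0,0.1,0.05,0.5,4.5],[0,0,0,0.1,0.05,0.6,4.5],[0,0,0,0.1,0.05,0.7,4.5],[0,0,0,0.1,0.05,0.7,4.5]]]'

```text
clock: 15.15
tool_pos: [0.6277, -0.0775, 0.0759]
orientation: [180.0, -0.0, -96.3]
force: [-3.8, 0.4, 4.7]
opening: 0.052
gripper_force: 29.9
```

play_rows --commands '[[[0,0,0,0,0,0,6.5],[0,0,0,0,0,0,7.5],[0,0,0,0,0,0,8.0],[0,0,0,0,0,0,8.0],[0,0,0,0,0,-1,8.0],[0,0,0,0,0,-3,8.0],[0,0,0,0,0,-6,8.0],[0,0,0,0,0,-9,8.0]]]'

```text
clock: 15.82
tool_pos: [0.6274, -0.0775, 0.1661]
orientation: [179.9, -0.0, -96.4]
force: [0.4, -0.5, -0.1]
opening: 0.0802
gripper_force: 0.0
```

```bash
python3 go.py .4262 .0185 .165
```

```text
rest [ 6.30200e-01 -7.75000e-02  1.70300e-01 -9.63206e+01] [0.0011 0.0002 0.0026 0.0316] [ 0.  -1.  -0.5]
[0.4262, 0.0185, 0.165] [-7.29 21.33  0.53]
```

play_rows --commands '[[[0,0,0,-0.7,2,-2,8.0],[0,0,0,-1.9,5.5,-2,8.0],[0,0,0,-3.1,9,-2,8.0],[0,0,0,-4.3,12.5,-2,8.0],[0,0,0,-5.5,16,-2,8.0],[0,0,0,-6.6,19.2,-1,8.0],[0,0,0,-7.3,21.1,2,8.0],[0,0,0,-7.3,21.1,4,8.0]]]'

```text
clock: 16.68
tool_pos: [0.4221, 0.0188, 0.1238]
orientation: [180.0, 0.1, -96.3]
force: [-1.1, -0.2, -0.6]
opening: 0.0799
gripper_force: 0.0
```

```bash
python3 go.py .4262 .0185 .026
```

```text
rest [ 4.24100e-01  1.81000e-02  1.23100e-01 -9.63096e+01] [0.0019 0.0002 0.0018 0.01  ] [ 1.4 -0.5  1. ]
[0.4262, 0.0185, 0.026] [-0.06 -0.2   9.71]
```

play_rows --commands '[[[0,0,0,0,-0.1,2.5,8.0],[0,0,0,0,-0.1,5,8.0],[0,0,0,0,-0.1,7.5,8.0],[0,0,0,0,-0.1,9.2,8.0],[0,0,0,0,-0.1,9.9,8.0],[0,0,0,0,-0.1,9.9,8.0],[0,0,0,0,-0.1,9.9,8.0]]]'

```text
clock: 17.47
tool_pos: [0.4283, 0.0185, 0.0267]
orientation: [-180.0, -0.0, -96.4]
force: [-0.1, 0.7, 0.6]
opening: 0.0804
gripper_force: 0.0
```

play_rows --commands '[[[0,0,0,0,0,0,4],[0,0,0,0,0,0,4],[0,0,0,0,0,0,4],[0,0,0,0,0,0,4],[0,0,0,0,0,0,4],[0,0,0,0,0,0,4],[0,0,0,0,0,0,4]]]'

```text
clock: 18.05
tool_pos: [0.427, 0.0184, 0.0263]
orientation: [180.0, -0.0, -96.4]
force: [-2.7, 0.2, 5.6]
opening: 0.0454
gripper_force: 30.0
```

play_rows --commands '[[[0,0,0,0,0,-1,4],[0,0,0,0,0,-3.5,4],[0,0,0,0,0,-6,4],[0,0,0,0,-1,-8.5,4],[0,0,0,-0.2,-3.5,-9.5,4],[0,0,0,-0.4,-6.5,-9.5,4],[0,0,0,-0.7,-9.5,-9.5,4],[0,0,0,-0.9,-12.5,-9.5,4]]]'

```text
clock: 18.72
tool_pos: [0.5537, 0.0135, 0.1212]
orientation: [-180.0, 0.0, -96.4]
force: [0.3, 0.9, -2.3]
opening: 0.0453
gripper_force: 30.0
```

play_rows --commands '[[[0,0,0,-0.2,-3,0,4],[0,0,0,-0.4,-5.5,0,4],[0,0,0,-0.5,-7.5,0,4],[0,0,0,-0.6,-8.6,1,4],[0,0,0,-0.6,-8.6,3,4],[0,0,0,-0.6,-8.6,5,4],[0,0,0,-0.6,-8.6,6,4],[0,0,0,-0.6,-8.6,6,4]]]'

```text
clock: 19.38
tool_pos: [0.6364, 0.0094, 0.0578]
orientation: [179.7, -0.1, -96.4]
force: [0.2, 0.2, -1.5]
opening: 0.0454
gripper_force: 30.0
```

```bash
python3 go.py .6379 .0099 .049
```

```text
rest [ 6.38700e-01  9.90000e-03  6.13000e-02 -9.63397e+01] [0.0007 0.0002 0.001  0.0102] [ 1.   1.6 -1.1]
[0.6379, 0.0099, 0.049] [0.01 0.08 1.23]
```

play_rows --commands '[[[0,0,0,0,0,0.4,4],[0,0,0,0,0,0.8,4],[0,0,0,0,0,0.9,4],[0,0,0,0,0,1.0,4],[0,0,0,0,0,1.1,4],[0,0,0,0,0,1.15,4],[0,0,0,0,0,1.15,4]]]'

```text
clock: 20.17
tool_pos: [0.6386, 0.0099, 0.0495]
orientation: [180.0, -0.0, -96.4]
force: [0.8, -0.1, -0.8]
opening: 0.0456
gripper_force: 30.0
```

```bash
python3 go.py .6379 .0099 .049
```

```text
rest [ 6.38700e-01  9.90000e-03  4.96000e-02 -9.63593e+01] [0.     0.     0.     0.0014] [-0.1  0.6 -1.6]
[0.6379, 0.0099, 0.049] [0.01 0.08 0.06]
```

play_rows --commands '[[[0,0,0,0,0.05,0.05,4],[0,0,0,0,0.05,0.1,4],[0,0,0,0,0.05,0.15,4],[0,0,0,0,0.05,0.15,4]]]'

```text
clock: 20.7
tool_pos: [0.6385, 0.01, 0.0494]
orientation: [-179.9, 0.0, -96.3]
force: [-2.8, 0.8, 7.7]
opening: 0.0457
gripper_force: 30.0
```

play_rows --commands '[[[0,0,0,0,0,0,6],[0,0,0,0,0,0,7],[0,0,0,0,0,0,7.2],[0,0,0,0,0,0,7.2],[0,0,0,0,0,-1,7.2],[0,0,0,0,0,-4,7.2],[0,0,0,0,0,-8,7.2],[0,0,0,0,0,-11,7.2]]]'

```text
clock: 21.37
tool_pos: [0.6386, 0.0098, 0.1611]
orientation: [-179.9, -0.0, -96.3]
force: [0.8, 0.8, 0.4]
opening: 0.0717
gripper_force: 0.0
```

play_rows --commands '[[[0,0,0,1,1,-2,7.2],[0,0,0,3.5,3.5,-2,7.2],[0,0,0,6.3,6.3,-2,7.2],[0,0,0,9.1,9.1,-2,7.2],[0,0,0,11.9,11.9,-2,7.2],[0,0,0,14.7,14.7,-2,7.2],[0,0,0,17.5,17.5,-1,7.2],[0,0,0,19.6,19.7,2,7.2]]]'

```text
clock: 22.03
tool_pos: [0.4217, -0.164, 0.1425]
orientation: [-179.5, 0.0, -96.3]
force: [1.6, -1.3, -1.3]
opening: 0.0718
gripper_force: 0.0
```

```bash
python3 go.py .421 -.1632 .012; python3 -c "
from h import *
t=snap('top');print(*[(t,)and atz(t,hole(t,(398,260),4),.045)])"
```

```text
rest [  0.4166  -0.1638   0.1371 -96.5085] [0.003  0.0005 0.0017 0.0537] [0.5 0.3 0.7]
[0.421, -0.1632, 0.012] [-0.11 -0.43 12.51]
[nan nan nan]h.py:19: RuntimeWarning: invalid value encountered in divide
  return np.array([(k*U).sum(),(k*V).sum()])/k.sum()
```

play_rows --commands '[[[0,0,0,0,0,2,7.2],[0,0,0,0,0,4,7.2],[0,0,0,0,0,6,7.2],[0,0,0,0,0,7,7.2],[0,0,0,0,0,7.5,7.2],[0,0,0,0,0,7.5,7.2]]]'

```text
clock: 22.78
tool_pos: [0.4219, -0.1621, 0.0634]
orientation: [179.9, -0.0, -96.3]
force: [-0.2, -0.1, 0.2]
opening: 0.0715
gripper_force: 0.0
```

```bash
python3 go.py .421 -.1632 .011
```

```text
rest [ 4.22300e-01 -1.62300e-01  6.45000e-02 -9.63146e+01] [0.0001 0.0001 0.0003 0.0105] [-0.5 -0.6  0.1]
[0.421, -0.1632, 0.011] [0.11 0.12 5.35]
```

play_rows --commands '[[[0,0,0,0.1,0.1,1.5,7.2],[0,0,0,0.1,0.1,3,7.2],[0,0,0,0.1,0.1,4.2,7.2],[0,0,0,0.1,0.1,5,7.2],[0,0,0,0.1,0.1,5.2,7.2],[0,0,0,0.1,0.1,5.2,7.2],[0,0,0,0.1,0.1,5.2,7.2]]]'

```text
clock: 23.57
tool_pos: [0.4206, -0.1634, 0.0124]
orientation: [-180.0, 0.0, -96.3]
force: [0.3, -0.9, 0.7]
opening: 0.0719
gripper_force: 0.0
```

play_rows --commands '[[[0,0,0,0,0,0,3.4],[0,0,0,0,0,0,3.4],[0,0,0,0,0,0,3.4],[0,0,0,0,0,0,3.4],[0,0,0,0,0,0,3.4],[0,0,0,0,0,0,3.4],[0,0,0,0,0,0,3.4]]]'

```text
clock: 24.15
tool_pos: [0.4203, -0.1634, 0.012]
orientation: [-180.0, 0.0, -96.4]
force: [-0.8, 0.5, 2.4]
opening: 0.0396
gripper_force: 30.0
```

play_rows --commands '[[[0,0,0,0,0,-1,3.4],[0,0,0,0,0,-4,3.4],[0,0,0,0,0,-7,3.4],[0,0,0,0,0,-10,3.4],[0,0,0,0,0,-13,3.4],[0,0,0,-1.5,-1,-15,3.4],[0,0,0,-4,-2.8,-15,3.4],[0,0,0,-6.5,-4.5,-15,3.4]]]'

```text
clock: 24.82
tool_pos: [0.4731, -0.1033, 0.1636]
orientation: [-179.8, 0.1, -96.5]
force: [0.7, 0.1, -1.5]
opening: 0.0395
gripper_force: 30.0
```

play_rows --commands '[[[0,0,0,-2.5,-1.7,0,3.4],[0,0,0,-5.5,-3.8,0,3.4],[0,0,0,-8.5,-5.9,0,3.4],[0,0,0,-11.5,-8,0,3.4],[0,0,0,-14.5,-10.1,0,3.4],[0,0,0,-17.5,-12.2,0,3.4],[0,0,0,-20.2,-14.1,0,3.4],[0,0,0,-21.9,-15.2,0,3.4]]]'

```text
clock: 25.48
tool_pos: [0.6489, 0.0995, 0.1607]
orientation: [180.0, -0.0, -96.3]
force: [-0.5, -0.8, -0.5]
opening: 0.0393
gripper_force: 30.0
```

play_rows --commands '[[[0,0,0,0,0,1,3.4],[0,0,0,0,0,3,3.4],[0,0,0,0,0,5,3.4],[0,0,0,0,0,7,3.4],[0,0,0,0,0,9,3.4],[0,0,0,0,0,10.5,3.4],[0,0,0,0,0,10.8,3.4],[0,0,0,0,0,10.8,3.4]]]'

```text
clock: 26.15
tool_pos: [0.646, 0.0962, 0.0522]
orientation: [179.8, -0.1, -96.4]
force: [0.2, -0.2, -1.0]
opening: 0.0391
gripper_force: 30.0
```

```bash
python3 go.py .6476 .0972 .035
```

```text
rest [ 6.47700e-01  9.70000e-02  5.45000e-02 -9.63545e+01] [0.0004 0.0002 0.0006 0.0044] [ 0.2  0.4 -1.5]
[0.6476, 0.0972, 0.035] [-0.02  0.01  1.95]
```

play_rows --commands '[[[0,0,0,0,0,0.6,3.4],[0,0,0,0,0,1.2,3.4],[0,0,0,0,0,1.5,3.4],[0,0,0,0,0,1.7,3.4],[0,0,0,0,0,1.8,3.4],[0,0,0,0,0,1.85,3.4],[0,0,0,0,0,1.9,3.4],[0,0,0,0,0,1.9,3.4]]]'

```text
clock: 27.02
tool_pos: [0.6474, 0.097, 0.035]
orientation: [-180.0, 0.0, -96.4]
force: [-0.0, -1.0, 0.7]
opening: 0.0398
gripper_force: 30.0
```

play_rows --commands '[[[0,0,0,0,0,0.05,3.4],[0,0,0,0,0,0.08,3.4],[0,0,0,0,0,0.08,3.4]]]'

```text
clock: 27.27
tool_pos: [0.6475, 0.097, 0.035]
orientation: [-180.0, 0.0, -96.3]
force: [-3.7, 0.2, 7.1]
opening: 0.0392
gripper_force: 30.0
```

play_rows --commands '[[[0,0,0,0,0,0,5],[0,0,0,0,0,0,6],[0,0,0,0,0,0,7],[0,0,0,0,0,0,7],[0,0,0,0,0,-1,7],[0,0,0,0,0,-4,7],[0,0,0,0,0,-8,7],[0,0,0,0,0,-12,7]]]'

```text
clock: 27.93
tool_pos: [0.6467, 0.0966, 0.1552]
orientation: [179.9, -0.1, -96.4]
force: [1.1, 1.6, -0.4]
opening: 0.0698
gripper_force: 0.0
```

play_rows --commands '[[[0,0,0,0,0,-3,7],[0,0,0,-3,1,-4,7],[0,0,0,-7,2,-4,7],[0,0,0,-11,3,-4,7],[0,0,0,-15,4,-4,7],[0,0,0,-19,5,-4,7],[0,0,0,-23,6,-4,7],[0,0,0,-25,7,-4,7]]]'

```text
clock: 28.6
tool_pos: [0.605, 0.3573, 0.1944]
orientation: [-180.0, 0.0, -96.2]
force: [1.0, -0.5, 0.5]
opening: 0.0698
gripper_force: 0.0
```

Run:
```python
from h import *
np.set_printoptions(precision=4,suppress=True)
rest(4)
s=snap('side');t=snap('top');save(s,'s5');save(t,'t5')
for nm,P,z in(('105',(.6184,-.1647),.128),('85',(.6282,-.0774),.108),('65',(.6379,.0099),.088),('45',(.6476,.0972),.068)):
    a,b=hole(s,proj(s,[*P,z]),4),hole(t,proj(t,[*P,z]),4);X,e=tri(s,a,t,b);print(nm,X,e,'off',X-np.r_[P,z])
```

```text
rest [  0.6044   0.3565   0.1942 -96.1785] [0.0005 0.0021 0.0001 0.0537] [ 0.3 -1.2 -0.2]
105 [ 0.618  -0.1639  0.1299] 5.1882410137425665e-05 off [-0.0004  0.0008  0.0019]
85 [ 0.6267 -0.0783  0.1093] 0.0002375600236743042 off [-0.0015 -0.0009  0.0013]
65 [0.6387 0.0092 0.0892] 0.0002612721685968831 off [ 0.0008 -0.0007  0.0012]
45 [0.648  0.0964 0.0687] 1.348795695730041e-05 off [ 0.0004 -0.0008  0.0007]
```

View pics/t5.png

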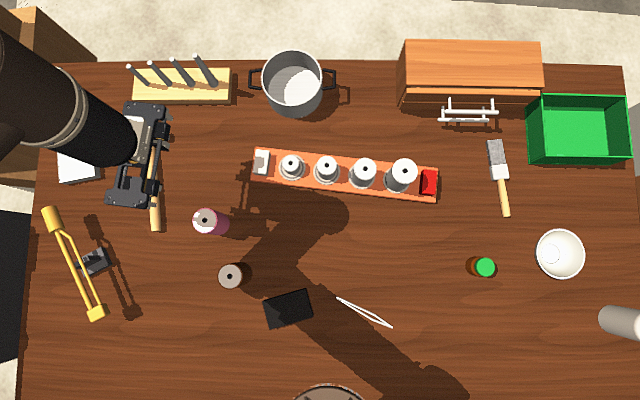

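View pics/s5.png

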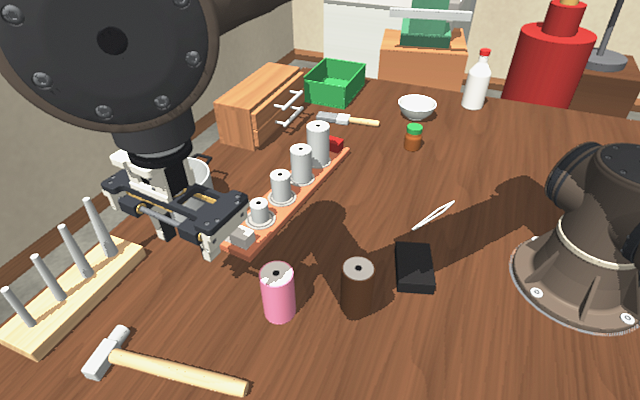

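All four flasks stand upright and centred to within 2 mm. They descend in height from the red block, from (404,170) down to (291,165) in the top view. The jar at (485,267) and the pink and brown look-alikes haven't moved, and the gripper is clear.

```bash
python3 -c "
from h import *
print(ctrl.close_job())"
```

```text
the job is handed in; nothing more can be done
None
```

The job is handed in: the four flasks stand upright within about 2 mm of their pad centres, tallest on pad_d by the red block down to shortest on pad_a, the flux jar was not touched, and it took about 29 s.

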